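# Load a fresh cell into the kiln temperature logger

## Robot

A 6-joint arm with a two-finger parallel gripper is mounted at the origin on the work surface. World frame = base frame: x ahead of the robot, y to its left, z up, the work surface at z = 0. Lengths are in mm, angles in rad, forces in N, time in s.
With the tool pointing down it reaches from about 400 to 925 mm from the base axis. Payload 12.5 kg.
Tool frame: the origin (TCP) lies on the mounting face of the last link; the fingertips stand 190 mm ahead of it and the grasp point (between the pads) lies 171 mm ahead of it (env.grasp_offset is the distance from the TCP to the grasp point, in mm); z points along the fingers, y is the direction in which the jaws open and shut (so a half turn about z gives the same grasp; the last joint's range is limited). The gripper opens to 95 mm and grips with 3 to 60 N. Pads are 20 mm wide; open, the fingers measure 119 mm over their backs; the gripper's body (75 mm by 180 mm) begins 59 mm behind the grasp point.
Start: joints at [-0.106, 0.491, 1.559, -0, 1.092, -0.106], TCP at [625, 0.023, 404.761] pointing down, gripper open.
Joint ranges: [-3.1, 3.1], [-0.84, 2.19], [0.05, 2.79], [-1.13, 4.28], [0.06, 2.93], [-2.69, 2.69]. Speed limits (rad/s): [2.22, 2.22, 2.79, 3.14, 3.14, 3.14].

## Interface

Orientations are given as [roll, pitch, yaw] about the fixed x, y, z axes, in that order (R = Rz(yaw) Ry(pitch) Rx(roll)).
In Python, from cell import env, viewer gives the robot as it stands.
- The arm moves only by the tool play_rows, never from a script. Its argument "increments" is a list of rows, each an object of numbers: "dx", "dy", "dz": the shift along the tool's x, y, z in mm; "rx", "ry", "rz": the turn, a rotation vector about the tool's x, y, z in units of 6 degrees (1.0 is 6 degrees). A call has 1 to 8 rows; each row is the pose to reach, as a shift and turn from the pose measured when the call began, along the tool's axes at that moment; what a row does not reach only later rows make up. A row lasts 1/12 s, in which the tool goes at most 41.7 mm and 7.16 degrees, less where a joint would pass 70% of its speed; a pose out of reach is approached as far as the arm can. A call with a gripper value outside its range is refused whole. "fingers" is the opening, from 0 (shut) to 1 (fully open), set as the call begins (left out, the last holds). The fingers move at their own pace and stop on an object; the grip force is fixed at half the most. Time passes only in rows, so rows that repeat a pose let the fingers close. It gives the time, the measured TCP pose, the force and the opening at its end, in the units of the state.
- env.state(): the state, without advancing time (a new reading comes with each control period).
- viewer.read_camera(name): name is "scene" or "side" or "wrist"; returns a dict with "image" (384x512x3 uint8, red, green, blue), "fx", "fy", "cx", "cy" (pixels), "k1" (the pictures are not rectified: a ray, as slopes to the right and down, at radius r is drawn at 1 + k1 r^2 times it, then the intrinsics apply), "rvec" (rotation vector, rad) and "tvec" (3), from world to camera coordinates, as OpenCV has them. Camera axes: x right, y down, z forward; pixel columns grow to the right and rows downward; lengths in mm; the calibration is good to about 2 mm. A picture is of the moment at which its call begins. There is no depth.
- env.job_done(): hands the job in, once; it reports no verdict.
The state is a dict: "t": time; "joints": joint angles; "qvel": joint speeds; "tau": joint torques, N m; "eef_pos": TCP position; "tcp_rot": TCP orientation; "ft_force": force on the tool from outside, world axes, zero at the start; "moment": the same for the moment, N m; "opening": opening from 0.0 (shut) to 1.0 (fully open).
Only numpy, scipy, OpenCV 4.12 (cv2) and the standard library are available. Lean on these libraries where they do the work, as an engineer would, in place of code of your own. Each camera call takes 0.05 s, during which the arm holds its last target.

## Task

Put the medium-sized dry cell from the caddy into the empty holder of the opened kiln temperature logger: with the nub end raised, push the cell's flat end back against the coil spring, then drop the nub end in behind the flat contact plate, until the cell lies level and fully home; do not force it, the holder is thin plastic. Leave the two other cells in the caddy and everything else on the counter where it is.

Things in the scene. Friction and masses are not known exactly. Their poses are not given: they have to be found in the camera images.
- cell: the cell to load: cylinder 26 mm in diameter, 50 mm long over all, 66 g, grey sleeve, steel ends, lying in a caddy groove. Origin: its middle, 25 mm from either extreme end. Its x axis runs to the nub end (a stud 7 mm across, 2 mm proud; the cylinder itself spans x = -25 to +23 mm); the -x end is flat. May be rolled about x by any angle.
- thin_cell: a thinner cell, 14.5 mm in diameter, 50 mm long, in another groove of the caddy; origin in its middle, x towards its nub. Not wanted.
- fat_cell: a fatter cell, 34 mm in diameter, 61 mm long, in another groove of the caddy; origin in its middle, x towards its nub. Not wanted.
- caddy: pale grey cell caddy, 90 x 184 x 14 mm, does not move. Origin: centre of its underside. Three equal V grooves along its x, at y = -58, 0, +58 mm, each with one cell, nub towards caddy +x; which cell is where varies. Deck between grooves 12 mm high; the medium cell's axis is 21 mm above the counter. End lips at x = +-42.5 mm, 14 mm high.
- logger: opened kiln temperature logger: grey base half 160 x 104 mm, walls 12 mm high and a dark cell holder; does not move. Origin: centre of its underside. The holder is screwed on through slots, spring end at -x, contact plate end at +x, axis along logger x at y = 0; thin plastic, cracks if the cell's contacts with it add up to over 40 N (at home: 13 N). Terminals beyond x = 50 mm are at most 17 mm high.
- coil (a joint): how far the holder's coil spring is pressed, in m: 0 free, 0.012 at its stop; 800 N/m, so 6.4 N at the 0.008 of a cell that is home, 9.6 N at the stop. Its tip (9 mm across, on the holder's axis) stands 14 mm out from the spring wall when free. Spring wall: inner face 28 mm to -x of the holder's middle, 3 mm thick, 30 mm wide, top 30 mm above the counter.
- cover: the logger's grey cover, a shell 160 x 104 x 42 mm lying top up on the counter; origin under its centre. Leave alone.
- glass: milky bottle fragment, a curved shard up to 63 mm high standing on its piece of base; origin under it. Leave alone.
- prop: steel kiln shelf prop, upright square tube 100 mm high with 46 mm end plates; origin under its centre. Leave alone.
- pot: blue stoneware pot, 100 mm across, 85 mm high; origin under its centre. Leave alone.
- paddle: graphite paddle, flat, about 270 mm long with its wooden handle, lying; origin between blade and handle, x towards the blade. Leave alone.
- cell_flat (a point): centre of the cell's flat end face, 25 mm from its middle towards -x
- cell_nub (a point): outer face of the cell's nub, 25 mm from its middle towards +x
- screwdriver: small screwdriver, 150 mm long, lying on the counter; origin on it, x towards the tip. Leave alone.
- slot_mid (a point): middle of the slots, logger x = 0, y = 0, 23 mm above the counter, the height of the holder's axis. The holder's own middle sits up to 7 mm from here along logger x, either way, and where is not measured: find it by feel or sight. A cell that is home has its middle 3 mm towards +x from the holder's middle, 23 mm above the counter.
- slot_end (a point): logger x = +28 mm, y = 0, 23 mm above the counter: centre of the flat contact plate if the holder sat mid-slot (so up to 7 mm off). The plate faces the spring wall, 56 mm away; the wall behind it is 3 mm thick, 30 mm wide, top 31 mm above the counter. Between the walls a V trough (sloping 40 degrees) carries the cell; its sides rise to 16 mm above the counter, at y = +-14.5 mm.
Not all that is in view belongs to the job. Leave any purple look-alike of the cell alone. Leave any brown look-alike of the logger alone.

How it is judged (in metres and radians):
On the way, in this order (a step that is already met when the one before it is completed fails the run):
1. the cell is lifted out of the caddy (height (world z) of cell above 0.05 m), for 0.1 s.
2. the cell's flat end pushes the spring back while its nub end is still raised (value of joint coil above 0.004 m and angle between cell's own x axis and vertical below 1.4 rad and x of cell_flat in the frame of logger below 0 m and z of cell_flat in the frame of logger below 0.04 m), for 0.05 s.
At the end, for the whole second after the job is handed in: The medium cell lies released and at rest in the holder, nub towards the plate end, its middle 20.5 to 25.5 mm above the counter and within 3 mm across of the holder's axis, level and in line within 0.07 rad, the spring held pressed by 6 to 10 mm; other things within 30 mm of where they were (value of joint coil between 0.006 and 0.01 m and z of cell in the frame of logger between 0.0205 and 0.0255 m and y of cell in the frame of logger between -0.003 and 0.003 m and x of cell in the frame of logger between -0.006 and 0.013 m and angle between the x axis of cell and the x axis of logger, either way round below 0.07 rad and x of cell_nub in the frame of logger above 0.018 m and linear speed of cell below 0.01 m/s); the robot touches nothing.
It fails at once if one of the other cells is moved by more than 30 mm (distance of any of thin_cell, fat_cell from where it was at the start of the episode above 0.03 m).
It fails at once if something else on the counter is moved by more than 30 mm (distance of any of cover, glass, prop, pot, paddle, screwdriver from where it was at the start of the episode above 0.03 m).
It fails at once if the cell is forced: pressed on the holder with over 40 N, all contacts added up (contact force between cell and logger above 40 N).
It also fails if it takes over 51 s, if anything falls off the work surface, if the arm or the gripper's body presses on something with over 40 N, if the wrist force passes 120 N, or if a joint passes its speed limit or range.

## Working session

There is one attempt and no reset: what is moved stays moved. The work goes in short steps, Python scripts to look and compute and a tool call to move; the robot and the scene stay as the last step left them, time stands still between calls to the robot, and variables do not carry over. Pictures are saved under pics/ and viewed, and the job is handed in when it is done.

Besides the shell and the picture viewer there is one more tool, called after "Request:" by a JSON object that holds its "fn" and its "kwargs". play_rows: Moves the arm, as the interface text tells. Its arguments: {"type":"object","properties":{"increments":{"type":"array","items":{"type":"object","properties":{"dx":{"type":"number"},"dy":{"type":"number"},"dz":{"type":"number"},"rx":{"type":"number"},"ry":{"type":"number"},"rz":{"type":"number"}}}},"fingers":{"type":"number"}},"required":["increments"]}

```bash
ls; mkdir -p pics; python3 - <<'E'
from cell import env, viewer
import cv2
for n in("scene","side","wrist"):
    c=viewer.read_camera(n); cv2.imwrite(f"pics/{n}0.png",c["image"][:,:,::-1])
    print(n,{k:v for k,v in c.items() if k!="image"})
print(env.state())
E
```

```text
pics
scene {'fx': 359.8158320551946, 'fy': 359.8158320551946, 'cx': 252.4915893736162, 'cy': 188.32585513368412, 'k1': -0.08935476138758118, 'rvec': array([ 1.80921371,  1.94476784, -0.63660018]), 'tvec': array([ -32.13279542, -377.45762429, 1353.14754274])}
side {'fx': 379.7320891127467, 'fy': 379.7320891127467, 'cx': 258.3202252614012, 'cy': 194.7363048701704, 'k1': -0.0808704504219774, 'rvec': array([ 2.33634545, -0.35580897,  0.13827031]), 'tvec': array([-446.82812532,  178.76673826,  982.29770345])}
wrist {'fx': 324.7325772242521, 'fy': 324.7325772242521, 'cx': 261.28150150763724, 'cy': 188.98875987912257, 'k1': -0.08098977744466013, 'rvec': array([-2.84865283e+00, -1.26173060e-03,  1.70751918e-03]), 'tvec': array([-623.77780862,  -34.16967054,  392.32466792])}
{'t': 0.15, 'joints': array([-1.05597990e-01,  4.91379769e-01,  1.55931064e+00, -4.62477139e-05,
        1.09170878e+00, -1.05583762e-01]), 'qvel': array([ 0.00097115, -0.00013559, -0.00155822, -0.0006793 , -0.00136274,
       -0.00149612]), 'tau': array([ 3.16444048e-04, -6.12899423e+01, -2.58276522e+01,  6.91918633e-02,
        4.73701756e-02, -5.07232733e-05]), 'eef_pos': array([6.24971582e+02, 2.36167552e-02, 4.04321198e+02]), 'tcp_rot': array([-3.14078628e+00, -4.42039136e-05,  1.57080342e+00]), 'ft_force': array([0.75134115, 0.39217561, 0.31296552]), 'moment': array([-0.04067902,  0.01519968,  0.0159253 ]), 'opening': 0.9982913892447492}
```

View pics/scene0.png

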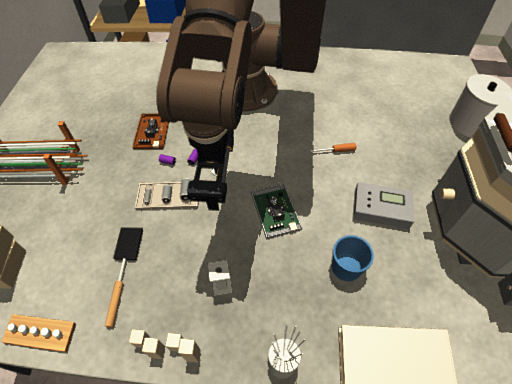

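View pics/side0.png

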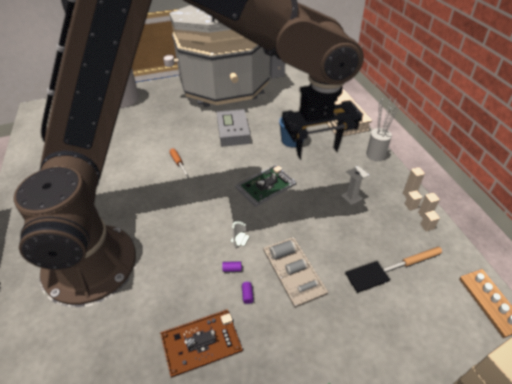

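View pics/wrist0.png

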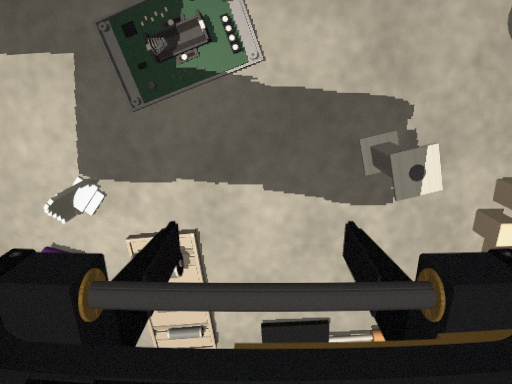

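```bash
cat > h.py <<'E'
import numpy as np, cv2
from scipy.spatial.transform import Rotation as Ro
from cell import env, viewer
def cam(n,fn=None):
    c=viewer.read_camera(n)
    if fn: cv2.imwrite("pics/"+fn,c["image"][:,:,::-1])
    np.save(f"{n}.npy",c,allow_pickle=True); return c
def last(n): return np.load(f"{n}.npy",allow_pickle=True).item()
def ray(c,u,v):
    d=np.array([(u-c["cx"])/c["fx"],(v-c["cy"])/c["fy"]]); r=np.linalg.norm(d); x=r
    for _ in range(30): x=r/(1+c["k1"]*x*x)
    if r>0: d=d*x/r
    R=Ro.from_rotvec(c["rvec"]).as_matrix()
    return -R.T@c["tvec"], R.T@np.array([*d,1.])
def onz(c,u,v,z):
    o,d=ray(c,u,v); return o+d*(z-o[2])/d[2]
def proj(c,P):
    p=Ro.from_rotvec(c["rvec"]).as_matrix()@np.asarray(P,float)+c["tvec"]; d=p[:2]/p[2]; d=d*(1+c["k1"]*(d@d))
    return np.array([d[0]*c["fx"]+c["cx"],d[1]*c["fy"]+c["cy"]])
def crop(c,u0,v0,u1,v1,s,fn):
    im=c["image"][v0:v1,u0:u1,::-1]; cv2.imwrite("pics/"+fn,cv2.resize(im,None,fx=s,fy=s,interpolation=cv2.INTER_CUBIC))
E
python3 - <<'E'
from h import *
c=cam("side"); crop(c,225,150,335,315,3.6,"s1.png")
c=cam("wrist"); crop(c,80,0,280,120,4,"w1.png"); crop(c,110,210,230,360,4,"w2.png")
c=cam("scene"); crop(c,120,140,310,250,4,"sc1.png")
E
```

```text
(no output)
```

View pics/s1.png

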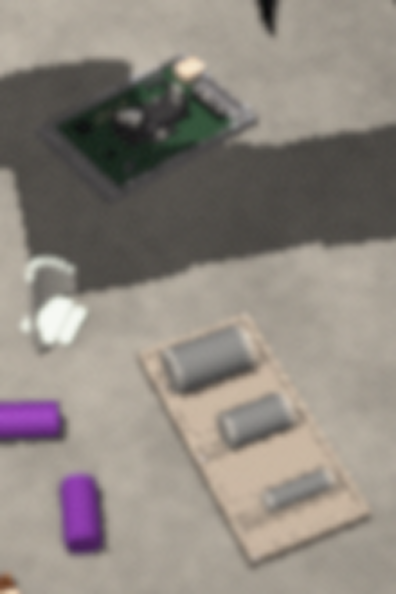

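View pics/w1.png

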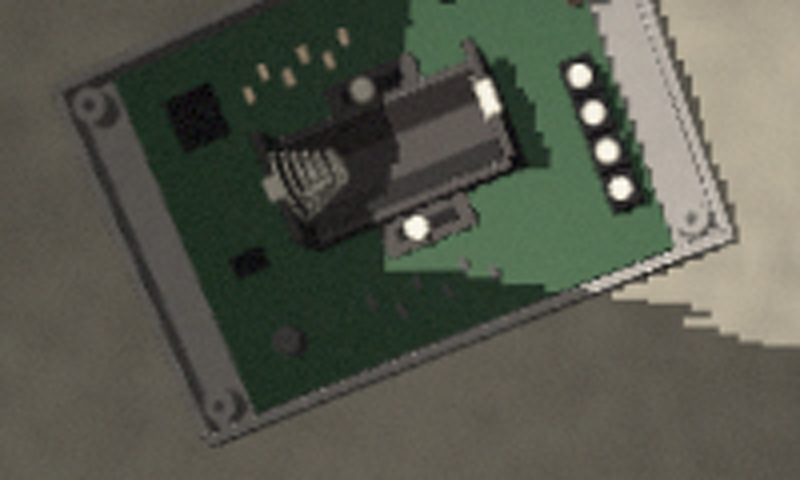

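View pics/sc1.png

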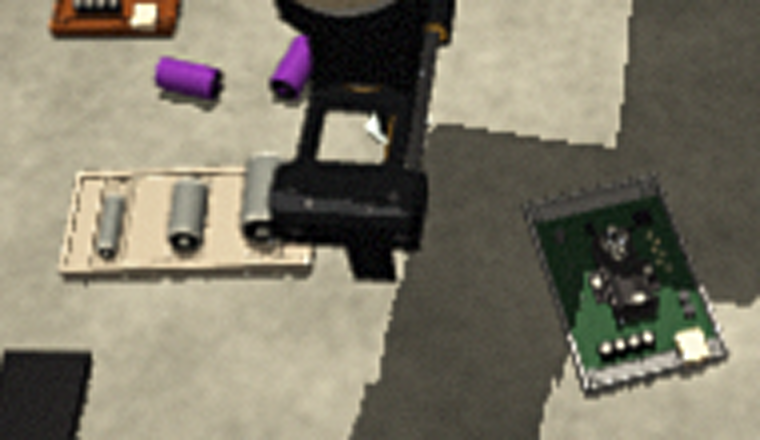

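```bash
python3 - <<'E'
from h import *
c=last("side")
f=lambda u,v:(u/3.6+225,v/3.6+150)
P=[onz(c,*f(*p),14) for p in [(138,355),(248,313),(370,515),(250,549)]]
print("caddy corners",np.round(P,1)); print([round(np.linalg.norm(P[i]-P[(i+1)%4]),1) for i in range(4)], np.mean(P,0))
# caddy x dir
for a,b in((0,1),(3,2)): d=P[b]-P[a]; print("yawx",np.arctan2(d[1],d[0]))
for a,b in((3,0),(2,1)): d=P[b]-P[a]; print("yawy",np.arctan2(d[1],d[0])-np.pi/2)
for nm,p,q,z in(("med silhouette ends",(228,430),(292,400),21),): 
    A=onz(c,*f(*p),z);B=onz(c,*f(*q),z);print(nm,A,B)
c=last("wrist"); g=lambda u,v:(u/4+80,v/4)
Q=[onz(c,*g(*p),12) for p in [(62,92),(212,440),(735,238)]]
print("logger",np.round(Q,1),np.linalg.norm(Q[0]-Q[1]),np.linalg.norm(Q[2]-Q[1]),"centre",(Q[0]+Q[2])/2)
d=Q[2]-Q[1];print("yaw",np.arctan2(d[1],d[0])); d=Q[0]-Q[1];print(np.arctan2(d[1],d[0])-np.pi/2)
c=last("scene"); k=lambda u,v:(u/4+120,v/4+140)
Q=[onz(c,*k(*p),12) for p in [(525,207),(655,180),(725,350),(590,390)]]
print("logger scene",np.round(Q,1),np.mean(Q,0))
Q=[onz(c,*k(*p),14) for p in [(78,172),(62,270),(312,265)]]
print("caddy scene",np.round(Q,1),"ctr",(Q[0]+Q[2])/2)
print("med axis scene", onz(c,*k(190,182),34), onz(c,*k(183,238),21))
E
```

```text
caddy corners [[ 450.2 -101.6   14. ]
 [ 540.6  -89.3   14. ]
 [ 557.  -274.    14. ]
 [ 472.1 -273.2   14. ]]
[np.float64(91.3), np.float64(185.5), np.float64(85.0), np.float64(172.9)] [ 504.96098861 -184.52257078   14.        ]
yawx 0.13552908251693435
yawx -0.010023520506798726
yawy 0.12704124978844966
yawy 0.08882168064083618
med silhouette ends [ 488.31413977 -186.54958049   21.        ] [ 539.93325183 -176.68512718   21.        ]
logger [[444.3 156.2  12. ]
 [478.1  62.2  12. ]
 [626.5 115.1  12. ]] 99.8557450955875 157.6003158688619 centre [535.41064841 135.60291692  12.        ]
yaw 0.34207164492247877
0.3452574121925469
logger scene [[482.   65.4  12. ]
 [450.9 160.3  12. ]
 [592.6 212.2  12. ]
 [629.8 121.1  12. ]] [538.81080599 139.75864444  12.        ]
caddy scene [[ 474.1 -275.3   14. ]
 [ 561.6 -264.2   14. ]
 [ 544.4  -83.    14. ]] ctr [ 509.23820425 -179.14402175   14.        ]
med axis scene [ 491.67209939 -179.94233811   34.        ] [ 532.41282488 -179.03298374   21.        ]
```

View pics/w2.png

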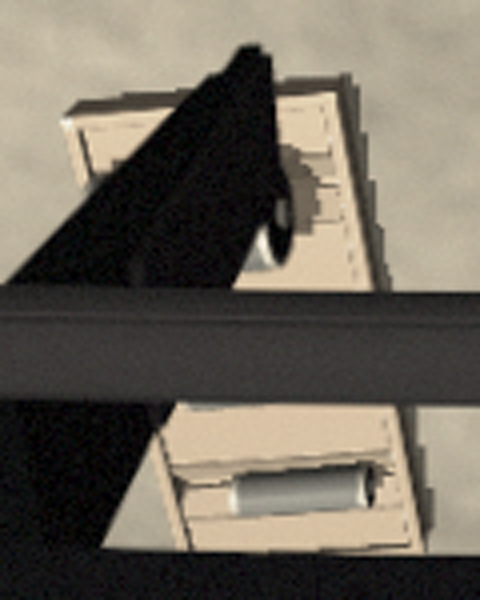

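Request:
{"fn": "play_rows", "kwargs": {"increments": [{"dx": -25,"dy": -15,"dz": 5,"rz": 1.1},{"dx": -50,"dy": -30,"dz": 10,"rz": 2.2},{"dx": -75,"dy": -45,"dz": 20,"rz": 3.3},{"dx": -100,"dy": -60,"dz": 30,"rz": 4.4},{"dx": -125,"dy": -75,"dz": 40,"rz": 5.5},{"dx": -150,"dy": -90,"dz": 50,"rz": 6.6},{"dx": -170,"dy": -105,"dz": 55,"rz": 7.7},{"dx": -181,"dy": -112,"dz": 60,"rz": 8.8}], "fingers": 0.6}}

```text
invalid input
```

Request:
{"fn": "play_rows", "kwargs": {"increments": [{"dx": -25.0,"dy": -15.0,"dz": 5.0,"rx": 0.0,"ry": 0.0,"rz": 1.1},{"dx": -50.0,"dy": -30.0,"dz": 10.0,"rx": 0.0,"ry": 0.0,"rz": 2.2}], "fingers": 0.6}}

```text
t: 0.47
eef_pos: [594.8, -49.7, 394.3]
tcp_rot: [-3.142, -0.0, 1.338]
ft_force: [0.3, -0.2, 0.2]
opening: 0.913
```

Request:
{"fn": "play_rows", "kwargs": {"increments": [{"dx": -20.0,"dy": -7.0,"dz": 7.0,"rx": 0.0,"ry": 0.0,"rz": 1.1},{"dx": -40.0,"dy": -14.0,"dz": 14.0,"rx": 0.0,"ry": 0.0,"rz": 2.2},{"dx": -60.0,"dy": -21.0,"dz": 21.0,"rx": 0.0,"ry": 0.0,"rz": 3.3},{"dx": -80.0,"dy": -28.0,"dz": 28.0,"rx": 0.0,"ry": 0.0,"rz": 4.4},{"dx": -100.0,"dy": -35.0,"dz": 35.0,"rx": 0.0,"ry": 0.0,"rz": 5.5},{"dx": -120.0,"dy": -42.0,"dz": 42.0,"rx": 0.0,"ry": 0.0,"rz": 6.6},{"dx": -135.0,"dy": -47.0,"dz": 47.0,"rx": 0.0,"ry": 0.0,"rz": 7.7},{"dx": -146.0,"dy": -49.5,"dz": 49.0,"rx": 0.0,"ry": 0.0,"rz": 8.8}]}}

```text
t: 1.13
eef_pos: [512.0, -181.3, 344.6]
tcp_rot: [-3.141, 0.001, 0.41]
ft_force: [0.7, 0.5, -0.9]
opening: 0.597
```

Request:
{"fn": "play_rows", "kwargs": {"increments": [{"dx": 0.0,"dy": 0.0,"dz": 0.0,"rx": 0.0,"ry": 0.0,"rz": 1.0},{"dx": 0.0,"dy": 0.0,"dz": 0.0,"rx": 0.0,"ry": 0.0,"rz": 2.0},{"dx": 0.0,"dy": 0.0,"dz": 0.0,"rx": 0.0,"ry": 0.0,"rz": 3.0},{"dx": 0.0,"dy": 0.0,"dz": 0.0,"rx": 0.0,"ry": 0.0,"rz": 3.0}]}}

```text
t: 1.47
eef_pos: [512.0, -181.5, 344.6]
tcp_rot: [-3.141, 0.001, 0.091]
ft_force: [-0.2, -0.1, 0.3]
opening: 0.601
```

```bash
python3 - <<'E'
from h import *
c=cam("wrist","w3.png"); c=cam("scene"); crop(c,120,140,310,250,4,"sc3.png")
c=cam("side"); crop(c,225,150,335,315,3.6,"s3.png")
E
```

```text
(no output)
```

View pics/w3.png

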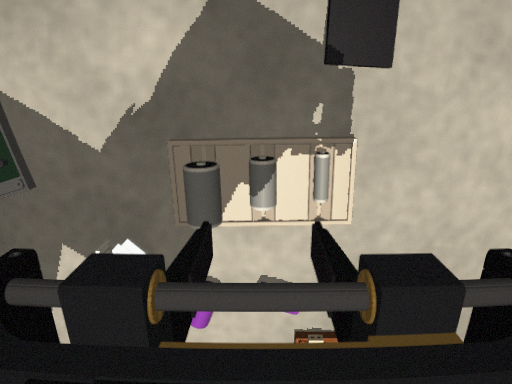

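```bash
python3 - <<'E'
from h import *
c=last("wrist"); crop(c,160,130,365,240,3.9,"w3c.png")
E
```

```text
(no output)
```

View pics/w3c.png

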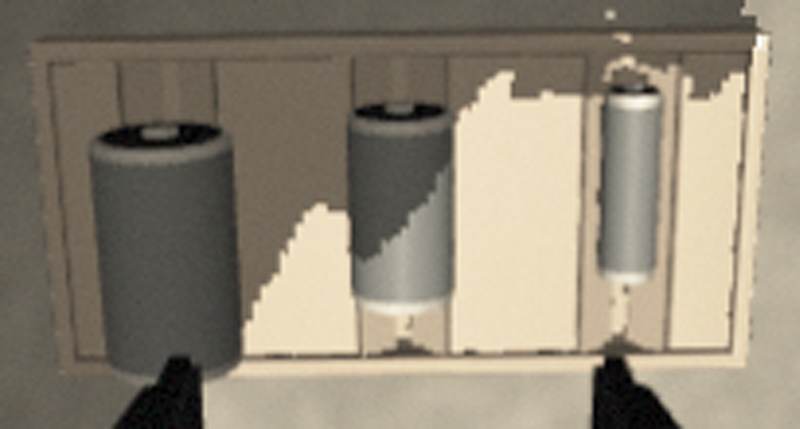

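View pics/s3.png

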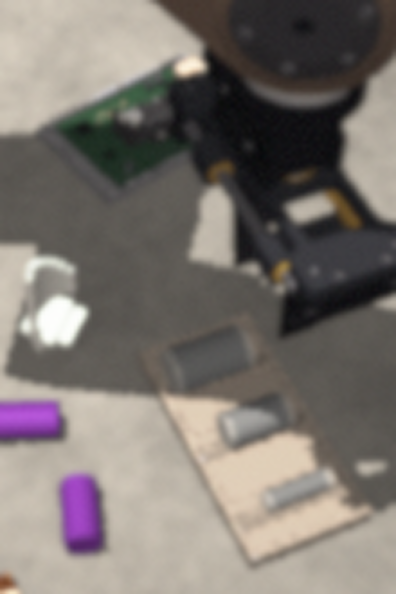

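```bash
python3 - <<'E'
from h import *
c=last("wrist"); f=lambda u,v:(u/3.9+160,v/3.9+130)
print("cam",ray(c,0,0)[0], env.state()['eef_pos'],env.state()['tcp_rot'])
for n,u,v,z in(("nub",400,107,21),("nubrimtop",400,122,33),("flat top",403,311,33),("L",350,160,22),("R",453,160,22),("L",353,280,22),("R",453,280,22)):
    print(n,onz(c,*f(u,v),z).round(1))
P=[onz(c,*f(*p),14) for p in((35,40),(765,33),(745,367),(62,374))]
print(np.round(P,1),np.mean(P,0)); 
d=P[1]-P[0];print(np.linalg.norm(d),np.arctan2(d[1],d[0])+np.pi/2); d=P[2]-P[3];print(np.linalg.norm(d),np.arctan2(d[1],d[0])+np.pi/2)
print([np.linalg.norm(P[0]-P[3]),np.linalg.norm(P[1]-P[2])])
# logger bit visible
E
```

```text
cam [ 592.65060344 -174.89050883  324.96235551] [ 512.03473195 -181.31221531  344.6430287 ] [-3.14111498e+00  9.23486179e-04  9.91549171e-02]
nub [ 532.3 -181.5   21. ]
nubrimtop [ 531.1 -181.6   33. ]
flat top [ 484.1 -186.7   33. ]
L [ 518.2 -170.5   22. ]
R [ 520.5 -195.7   22. ]
L [ 487.1 -173.8   22. ]
R [ 489.4 -199.    22. ]
[[ 539.7  -90.2   14. ]
 [ 557.8 -269.8   14. ]
 [ 469.3 -280.    14. ]
 [ 450.6  -98.3   14. ]] [ 504.3583584  -184.57574287   14.        ]
180.51872601833006 0.10095987531287776
182.6451206719078 0.10230333768316413
[np.float64(89.38273047822872), np.float64(89.14118474297365)]
```

Request:
{"fn": "play_rows", "kwargs": {"increments": [{"dx": -2.0,"dy": 1.3,"dz": 25.0,"rx": 0.0,"ry": 0.0,"rz": 0.0},{"dx": -4.1,"dy": 2.6,"dz": 55.0,"rx": 0.0,"ry": 0.0,"rz": 0.0},{"dx": -4.1,"dy": 2.6,"dz": 80.0,"rx": 0.0,"ry": 0.0,"rz": 0.0},{"dx": -4.1,"dy": 2.6,"dz": 100.0,"rx": 0.0,"ry": 0.0,"rz": 0.0},{"dx": -4.1,"dy": 2.6,"dz": 115.0,"rx": 0.0,"ry": 0.0,"rz": 0.0},{"dx": -4.1,"dy": 2.6,"dz": 127.0,"rx": 0.0,"ry": 0.0,"rz": 0.0},{"dx": -4.1,"dy": 2.6,"dz": 134.0,"rx": 0.0,"ry": 0.0,"rz": 0.0},{"dx": -4.1,"dy": 2.6,"dz": 138.6,"rx": 0.0,"ry": 0.0,"rz": 0.0}], "fingers": 0.45}}

```text
t: 2.28
eef_pos: [508.1, -184.2, 205.3]
tcp_rot: [-3.141, 0.002, 0.101]
ft_force: [-0.3, 0.4, -0.2]
opening: 0.452
```

```bash
python3 - <<'E'
from h import *
c=cam("wrist","w4.png"); print(env.state()['eef_pos'],env.state()['ft_force'])
E
```

```text
[ 508.02420611 -184.16190334  205.03076583] [-0.33149071  0.01344457 -0.97197392]
```

View pics/w4.png

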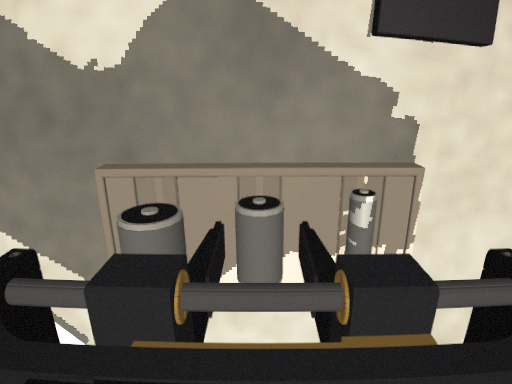

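Request:
{"fn": "play_rows", "kwargs": {"increments": [{"dx": 0.0,"dy": 0.0,"dz": -1.0,"rx": 0.0,"ry": 0.0,"rz": 0.0},{"dx": 0.0,"dy": 0.0,"dz": -1.0,"rx": 0.0,"ry": 0.0,"rz": 0.0},{"dx": 0.0,"dy": 0.0,"dz": -1.0,"rx": 0.0,"ry": 0.0,"rz": 0.0},{"dx": 0.0,"dy": 0.0,"dz": -1.0,"rx": 0.0,"ry": 0.0,"rz": 0.0},{"dx": 0.0,"dy": 0.0,"dz": -1.0,"rx": 0.0,"ry": 0.0,"rz": 0.0},{"dx": 0.0,"dy": 0.0,"dz": -1.0,"rx": 0.0,"ry": 0.0,"rz": 0.0}], "fingers": 0.0}}

```text
t: 2.83
eef_pos: [508.0, -183.7, 206.9]
tcp_rot: [-3.14, 0.001, 0.101]
ft_force: [-0.2, 6.2, 5.4]
opening: 0.267
```

Request:
{"fn": "play_rows", "kwargs": {"increments": [{"dx": 0.0,"dy": 0.0,"dz": -10.0,"rx": 0.0,"ry": 0.0,"rz": 0.0},{"dx": 0.0,"dy": 0.0,"dz": -30.0,"rx": 0.0,"ry": 0.0,"rz": 0.0},{"dx": 0.0,"dy": 0.0,"dz": -60.0,"rx": 0.0,"ry": 0.0,"rz": 0.0},{"dx": 0.0,"dy": 0.0,"dz": -90.0,"rx": 0.0,"ry": 0.0,"rz": 0.0},{"dx": 0.0,"dy": 0.0,"dz": -110.0,"rx": 0.0,"ry": 0.0,"rz": 0.0},{"dx": 0.0,"dy": 0.0,"dz": -120.0,"rx": 0.0,"ry": 0.0,"rz": 0.0},{"dx": 0.0,"dy": 0.0,"dz": -120.0,"rx": 0.0,"ry": 0.0,"rz": 0.0}]}}

```text
t: 3.42
eef_pos: [508.2, -183.8, 329.6]
tcp_rot: [3.14, -0.002, 0.101]
ft_force: [0.3, -0.7, -1.0]
opening: 0.266
```

```bash
python3 - <<'E'
from h import *
c=cam("wrist","w5.png"); s=env.state();print(s['eef_pos'],s['tcp_rot'],s['ft_force'],s['joints'])
crop(c,200,160,330,300,4,"w5c.png")
c=cam("side","s5.png")
E
```

```text
[ 507.99221731 -183.77463868  327.83064707] [-3.14143496e+00 -2.99179061e-04  1.00837303e-01] [ 0.19479788 -0.65506094 -1.84465806] [-4.69457234e-01  4.66907250e-01  1.85170168e+00  4.01410102e-04
  8.22817068e-01  1.00022877e+00]
```

View pics/w5c.png

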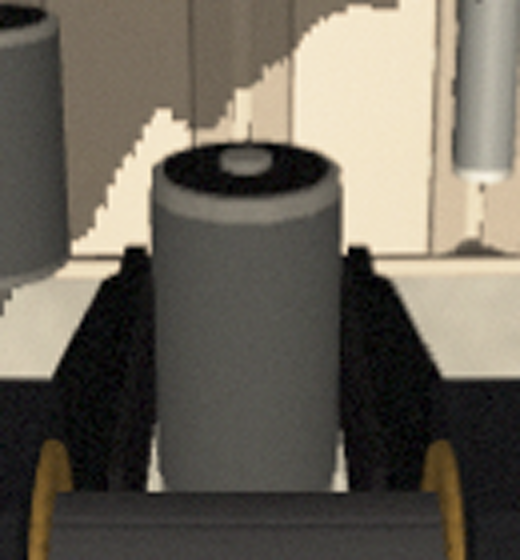

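View pics/w5.png

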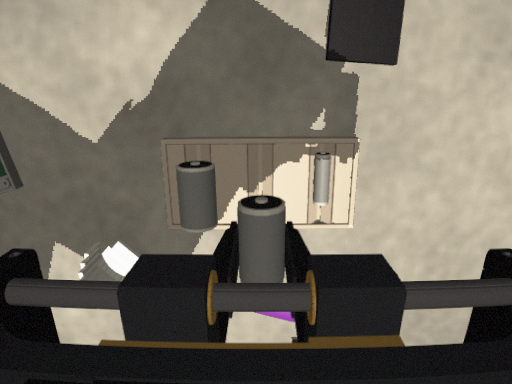

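Request:
{"fn": "play_rows", "kwargs": {"increments": [{"dx": 2.0,"dy": -20.0,"dz": 0.0,"rx": 0.0,"ry": 0.0,"rz": -0.3},{"dx": 4.0,"dy": -55.0,"dz": 0.0,"rx": 0.0,"ry": 0.0,"rz": -0.6},{"dx": 6.0,"dy": -92.0,"dz": 0.0,"rx": 0.0,"ry": 0.0,"rz": -0.9},{"dx": 8.0,"dy": -130.0,"dz": 0.0,"rx": 0.0,"ry": 0.0,"rz": -1.2},{"dx": 10.0,"dy": -168.0,"dz": 0.0,"rx": 0.0,"ry": 0.0,"rz": -1.5},{"dx": 12.0,"dy": -205.0,"dz": 0.0,"rx": 0.0,"ry": 0.0,"rz": -1.8},{"dx": 15.0,"dy": -240.0,"dz": 0.0,"rx": 0.0,"ry": 0.0,"rz": -2.1},{"dx": 18.0,"dy": -265.0,"dz": 0.0,"rx": 0.0,"ry": 0.0,"rz": -2.33}]}}

```text
t: 4.18
eef_pos: [498.4, 84.2, 325.5]
tcp_rot: [-3.139, 0.004, 0.348]
ft_force: [0.6, 0.5, -1.1]
opening: 0.272
```

Request:
{"fn": "play_rows", "kwargs": {"increments": [{"dx": 8.0,"dy": -25.0,"dz": 0.0,"rx": 0.0,"ry": 0.0,"rz": 0.0},{"dx": 10.0,"dy": -38.0,"dz": 0.0,"rx": 0.0,"ry": 0.0,"rz": 0.0},{"dx": 10.0,"dy": -40.0,"dz": 0.0,"rx": 0.0,"ry": 0.0,"rz": 0.0},{"dx": 10.0,"dy": -40.0,"dz": 0.0,"rx": 0.0,"ry": 0.0,"rz": 0.0}]}}

```text
t: 4.52
eef_pos: [493.9, 125.7, 324.3]
tcp_rot: [-3.138, 0.006, 0.349]
ft_force: [0.6, 0.1, -0.3]
opening: 0.267
```

```bash
python3 - <<'E'
from h import *
c=cam("wrist","w6.png"); s=env.state();print(s['eef_pos'],s['tcp_rot'],s['ft_force'],s['joints'])
cam("side","s6.png")
E
```

```text
[494.13738428 124.99507345 324.53629589] [-3.13858476  0.00569086  0.34810981] [ 0.57147796  0.52138171 -0.56103798] [0.11784097 0.43534644 1.92612329 0.00230246 0.78635141 1.33890445]
```

View pics/w6.png

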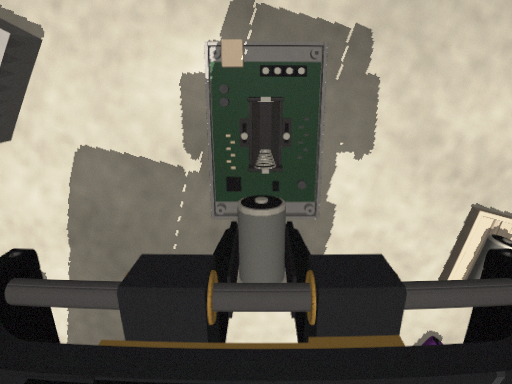

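```bash
python3 - <<'E'
from h import *
c=last("wrist"); crop(c,200,35,340,225,3.15,"w6c.png"); crop(c,235,85,295,185,6,"w6d.png")
E
```

```text
(no output)
```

View pics/w6c.png

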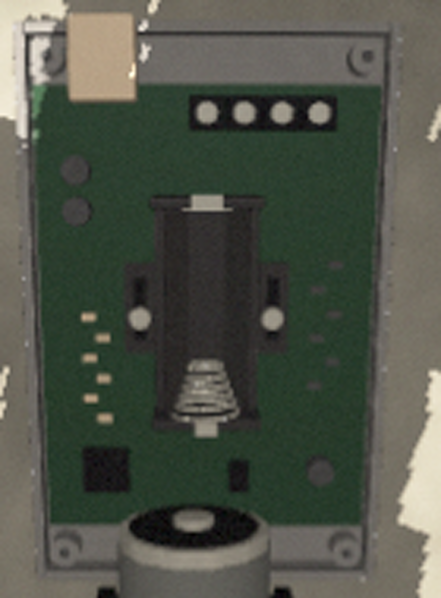

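View pics/w6d.png

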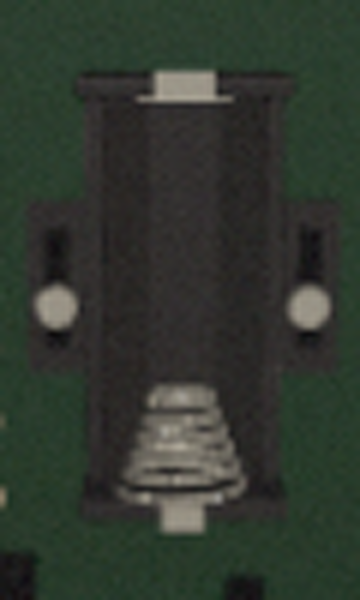

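```bash
python3 - <<'E'
from h import *
c=last("wrist"); f=lambda u,v:(u/3.15+200,v/3.15+35); g=lambda u,v:(u/6+235,v/6+85)
P=[onz(c,*f(*p),12) for p in((17,25),(397,23),(367,578),(40,575))]
print(np.round(P,1)); print([np.linalg.norm(P[i]-P[(i+1)%4]).round(1) for i in range(4)]); C=np.mean(P,0)
for a,b in((3,0),(2,1)): d=P[b]-P[a]; print(np.arctan2(d[1],d[0]))
for a,b in((1,0),(2,3)): d=P[b]-P[a]; print(np.arctan2(d[1],d[0])-np.pi/2)
yaw=0.345; ex=np.array([np.cos(yaw),np.sin(yaw),0]); ey=np.array([-ex[1],ex[0],0])
def L(p): d=p-C; return np.round([d@ex,d@ey],1)
print("C",C)
for n,u,v,z in(("plate face top",185,98,31),("wall outer top",185,71,31),("wall outer L",78,78,31),("R",293,78,31),("springwall inner L",85,492,30),("R",280,492,30),("spring outer",185,518,30),("tip",183,385,25),("scrL",56,306,10),("scrR",309,306,10),("slotL",56,285,8),("slot",311,285,8)):
    print(n,L(onz(c,*g(u,v),z)))
s=env.state(); R=Ro.from_euler('xyz',s['tcp_rot']).as_matrix()
for u,v in((191,520),):
  w=onz(c,*f(u,v),s['eef_pos'][2]-185.5); print("nub tool", R.T@(w-s['eef_pos']))
E
```

```text
[[589.6 211.1  12. ]
 [624.9 115.9  12. ]
 [475.1  62.2  12. ]
 [441.4 157.2  12. ]]
[np.float64(101.5), np.float64(159.1), np.float64(100.8), np.float64(157.7)]
0.34907837330176894
0.3447163115089228
0.35549815473455926
0.34108300664339075
C [532.7394784 136.5996605  12.       ]
plate face top [31.1 -0.1]
wall outer top [34.7 -0.1]
wall outer L [33.7 14.4]
R [ 33.9 -14.8]
springwall inner L [-24.3  13.8]
R [-24.1 -14.4]
spring outer [-28.1  -0.7]
tip [-9.5 -0.3]
scrL [-0.2 18.8]
scrR [ -0.  -19.3]
slotL [ 2.7 18.9]
slot [  2.9 -19.7]
nub tool [ 24.56700025  -1.07966472 185.37822871]
```

```bash
cat > plan.py <<'E'
from h import *
C=np.array([532.7,136.6,0]); YAW=0.347; XC=-0.4; ZC=185.7; H=3.3; YO=-0.3
def pose(fx,fz,t,y=None):
    y=YO if y is None else y
    Rz=Ro.from_euler('z',YAW); f=np.array([fx,y,fz]); m=f+25*np.array([np.cos(t),0,np.sin(t)])
    R=Rz*Ro.from_euler('x',np.pi)*Ro.from_euler('y',t)
    return C+Rz.apply(m)-R.apply([XC,0,ZC]),R
def cur():
    s=env.state(); return s,s['eef_pos'],Ro.from_euler('xyz',s['tcp_rot'])
def inc(fx,fz,t,y=None):
    s,p,R=cur(); P,Q=pose(fx,fz,t,y)
    return np.round(R.inv().apply(P-p),2), np.round((R.inv()*Q).as_rotvec()/np.radians(6),3)
def where():
    s,p,R=cur(); Rz=Ro.from_euler('z',YAW); a=R.apply([1,0,0]); m=p+R.apply([XC,0,ZC])
    f=Rz.inv().apply(m-25*a-C); a=Rz.inv().apply(a)
    return dict(f=f.round(2),tilt=np.arcsin(a[2]).round(4),yaw=np.arctan2(a[1],a[0]).round(4),F=Rz.inv().apply(s['ft_force']).round(2),t=round(s['t'],2))
E
python3 - <<'E'
from plan import *
print(where()); print(inc(-3,60,.55)); print(pose(-3,60,.55)[0])
E
```

```text
{'f': array([-66.59,   2.28, 139.23]), 'tilt': np.float64(-0.0052), 'yaw': np.float64(0.0003), 'F': array([ 0.54, -0.55, -0.55]), 't': 4.62}
(array([-37.7 ,   2.31,  93.4 ]), array([-2.700e-02,  5.302e+00, -5.000e-03]))
[459.06651937 109.65272866 231.59005936]
```

Request:
{"fn": "play_rows", "kwargs": {"increments": [{"dx": -5.0,"dy": 0.3,"dz": 6.0,"rx": 0.0,"ry": 0.8,"rz": 0.0},{"dx": -10.0,"dy": 0.6,"dz": 14.0,"rx": 0.0,"ry": 1.6,"rz": 0.0},{"dx": -15.0,"dy": 0.9,"dz": 24.0,"rx": 0.0,"ry": 2.4,"rz": 0.0},{"dx": -20.0,"dy": 1.2,"dz": 34.0,"rx": 0.0,"ry": 3.2,"rz": 0.0},{"dx": -25.0,"dy": 1.5,"dz": 45.0,"rx": 0.0,"ry": 4.0,"rz": 0.0},{"dx": -30.0,"dy": 1.8,"dz": 55.0,"rx": -0.03,"ry": 4.7,"rz": 0.0},{"dx": -35.0,"dy": 2.1,"dz": 65.0,"rx": -0.03,"ry": 5.3,"rz": 0.0},{"dx": -37.7,"dy": 2.3,"dz": 70.0,"rx": -0.03,"ry": 5.3,"rz": 0.0}]}}

```text
t: 5.28
eef_pos: [468.3, 116.4, 273.4]
tcp_rot: [-3.092, -0.465, 0.348]
ft_force: [-0.3, 0.8, -0.4]
opening: 0.271
```

```bash
python3 - <<'E'
from plan import *
c=cam("wrist","w7.png");cam("side","s7.png")
print(where()); print(inc(-3,60,.55),inc(-3,40,.55)); print(env.state()['joints'])
E
```

```text
{'f': array([-7.18, 12.36, 96.04]), 'tilt': np.float64(0.4641), 'yaw': np.float64(0.0004), 'F': array([-1.  , -0.04, -0.13]), 't': 5.38}
(array([-28.42,   4.93,  32.16]), array([-0.482,  0.82 , -0.017])) (array([-37.37,   5.82,  50.02]), array([-0.482,  0.82 , -0.017]))
[0.0781156  0.46938083 2.12698448 1.00579298 0.1995003  0.33035872]
```

View pics/w7.png

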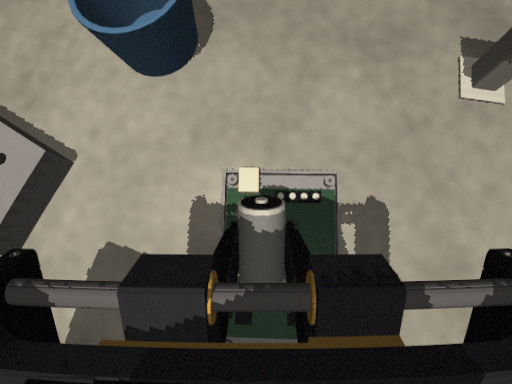

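View pics/s7.png

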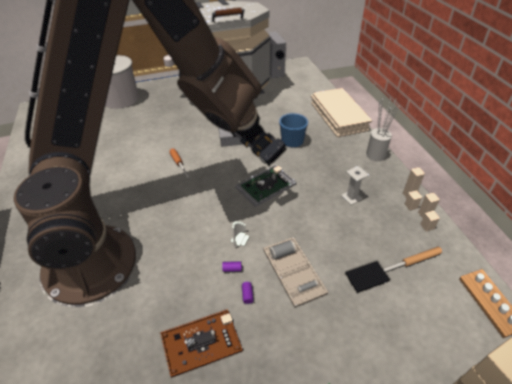

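```bash
python3 - <<'E'
from plan import *
print(inc(-3,70,.35))
E
```

```text
(array([13.06,  4.77, 28.81]), array([-0.481, -1.09 ,  0.031]))
```

Request:
{"fn": "play_rows", "kwargs": {"increments": [{"dx": 2.0,"dy": 0.5,"dz": 3.0,"rx": -0.05,"ry": -0.2,"rz": 0.0},{"dx": 4.0,"dy": 1.0,"dz": 7.0,"rx": -0.1,"ry": -0.4,"rz": 0.0},{"dx": 6.0,"dy": 2.0,"dz": 12.0,"rx": -0.2,"ry": -0.6,"rz": 0.0},{"dx": 8.0,"dy": 3.0,"dz": 17.0,"rx": -0.3,"ry": -0.8,"rz": 0.0},{"dx": 10.0,"dy": 4.0,"dz": 22.0,"rx": -0.4,"ry": -1.0,"rz": 0.0},{"dx": 13.0,"dy": 4.8,"dz": 27.0,"rx": -0.48,"ry": -1.09,"rz": 0.03},{"dx": 13.0,"dy": 4.8,"dz": 28.8,"rx": -0.48,"ry": -1.09,"rz": 0.03},{"dx": 13.0,"dy": 4.8,"dz": 28.8,"rx": -0.48,"ry": -1.09,"rz": 0.03}]}}

```text
t: 6.05
eef_pos: [492.7, 121.2, 252.9]
tcp_rot: [3.141, -0.349, 0.347]
ft_force: [0.3, 0.4, -0.4]
opening: 0.267
```

```bash
python3 - <<'E'
from plan import *
c=cam("wrist","w8.png");c=cam("side");crop(c,220,110,330,210,7,"s8.png")
print(where()); print(inc(-3,40,.35)); print(env.state()['joints'],env.state()['tcp_rot'])
E
```

```text
{'f': array([-3.32, -0.69, 70.02]), 'tilt': np.float64(0.3497), 'yaw': np.float64(-0.0002), 'F': array([ 0.24,  0.55, -1.11]), 't': 6.15}
(array([-10.03,  -0.34,  28.31]), array([ 0.003,  0.003, -0.002]))
[0.09759971 0.53014124 2.06166949 0.38540712 0.22605185 0.95963289] [ 3.14134644 -0.34973074  0.34677489]
```

View pics/w8.png

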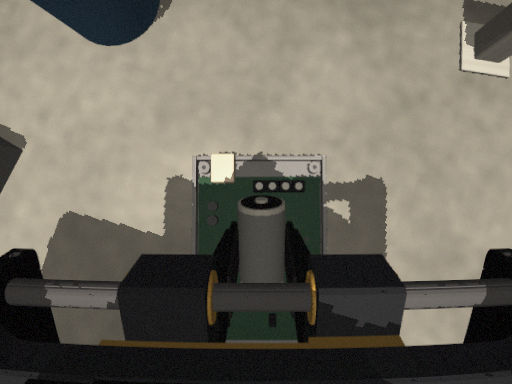

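View pics/s8.png

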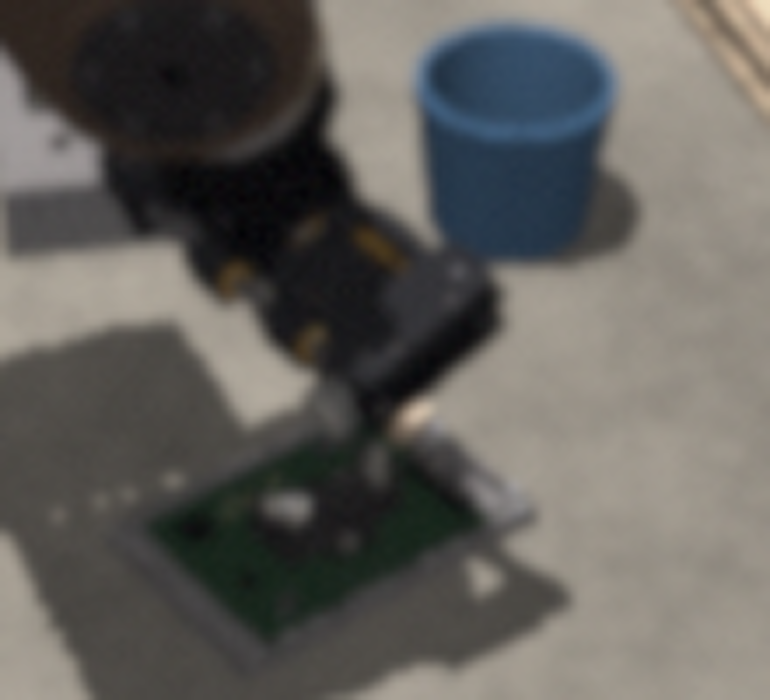

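```bash
python3 - <<'E'
from plan import *
c=last("wrist"); crop(c,180,145,340,345,3,"w8c.png")
E
```

```text
(no output)
```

View pics/w8c.png

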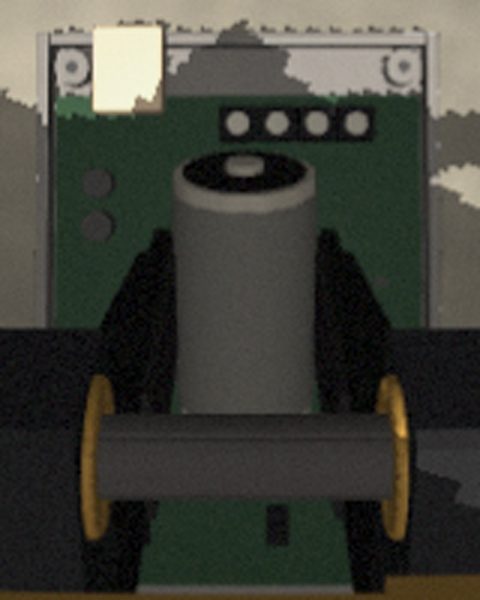

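```bash
python3 - <<'E'
from plan import *
c=last("wrist"); f=lambda u,v:(u/3+180,v/3+145)
Rz=Ro.from_euler('z',YAW)
for p in((40,33),(439,33),(48,290),(430,290)): print(Rz.inv().apply(onz(c,*f(*p),12)-C).round(1))
s,p,R=cur()
o,d=ray(c,*f(244,166)); o=R.inv().apply(o-p); d=R.inv().apply(d)
print("nub tool",o+d*(ZC-o[2])/d[2])
for u in(175,317):
  o,d=ray(c,*f(u,230)); o=R.inv().apply(o-p); d=R.inv().apply(d); print(o+d*(ZC-2-o[2])/d[2])
E
```

```text
[79.8 51.4 12. ]
[ 79.8 -52.4  12. ]
[13.4 48.6 12. ]
[ 13.4 -49.4  12. ]
nub tool [ 24.60328608   0.90206893 185.7       ]
[ 12.99879422 -11.62481962 183.7       ]
[ 13.00770158  14.16855384 183.7       ]
```

```bash
python3 - <<'E'
from plan import *
print(inc(-8,36,.35))
E
```

```text
(array([-16.1 ,  -0.34,  30.35]), array([ 0.003,  0.003, -0.002]))
```

Request:
{"fn": "play_rows", "kwargs": {"increments": [{"dx": -3.0,"dy": 0.0,"dz": 6.0,"rx": 0.0,"ry": 0.0,"rz": 0.0},{"dx": -6.0,"dy": -0.1,"dz": 12.0,"rx": 0.0,"ry": 0.0,"rz": 0.0},{"dx": -10.0,"dy": -0.2,"dz": 18.0,"rx": 0.0,"ry": 0.0,"rz": 0.0},{"dx": -13.0,"dy": -0.3,"dz": 24.0,"rx": 0.0,"ry": 0.0,"rz": 0.0},{"dx": -15.0,"dy": -0.3,"dz": 28.0,"rx": 0.0,"ry": 0.0,"rz": 0.0},{"dx": -16.0,"dy": -0.3,"dz": 30.0,"rx": 0.0,"ry": 0.0,"rz": 0.0},{"dx": -16.0,"dy": -0.3,"dz": 30.3,"rx": 0.0,"ry": 0.0,"rz": 0.0}]}}

```text
t: 6.73
eef_pos: [487.8, 119.9, 219.1]
tcp_rot: [3.141, -0.349, 0.346]
ft_force: [0.0, -0.3, -0.5]
opening: 0.268
```

```bash
python3 - <<'E'
from plan import *
print(where()); print(inc(-8,34,.35),inc(-13,34,.35),inc(-18,34,.35)); c=cam("side");crop(c,235,150,315,220,9,"s9.png")
c=cam("scene");crop(c,240,160,320,250,8,"sc9.png")
E
```

```text
{'f': array([-8.28, -0.51, 35.92]), 'tilt': np.float64(0.3493), 'yaw': np.float64(-0.0006), 'F': array([-0.07, -0.27, -0.5 ]), 't': 6.73}
(array([-0.53, -0.16,  1.88]), array([ 0.003,  0.007, -0.005])) (array([-5.23, -0.15,  0.17]), array([ 0.003,  0.007, -0.005])) (array([-9.93, -0.15, -1.54]), array([ 0.003,  0.007, -0.005]))
```

View pics/s9.png

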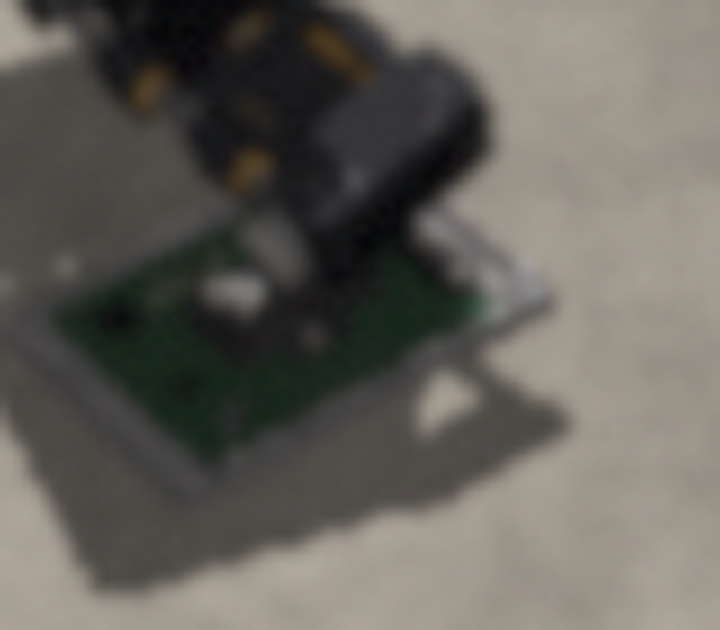

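View pics/sc9.png

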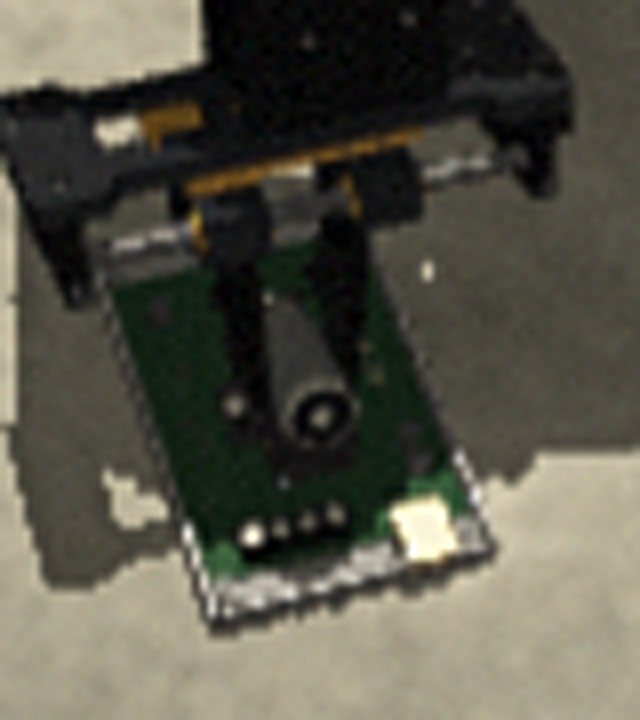

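Request:
{"fn": "play_rows", "kwargs": {"increments": [{"dx": -1.5,"dy": -0.1,"dz": 1.5,"rx": 0.0,"ry": 0.0,"rz": 0.0},{"dx": -3.0,"dy": -0.1,"dz": 1.0,"rx": 0.0,"ry": 0.0,"rz": 0.0},{"dx": -4.2,"dy": -0.1,"dz": 0.5,"rx": 0.0,"ry": 0.0,"rz": 0.0},{"dx": -5.2,"dy": -0.1,"dz": 0.2,"rx": 0.0,"ry": 0.0,"rz": 0.0},{"dx": -6.5,"dy": -0.1,"dz": -0.3,"rx": 0.0,"ry": 0.0,"rz": 0.0},{"dx": -7.0,"dy": -0.1,"dz": -0.5,"rx": 0.0,"ry": 0.0,"rz": 0.0},{"dx": -7.0,"dy": -0.1,"dz": -0.5,"rx": 0.0,"ry": 0.0,"rz": 0.0}]}}

```text
t: 7.42
eef_pos: [481.5, 117.7, 217.6]
tcp_rot: [3.141, -0.35, 0.347]
ft_force: [-0.2, -0.4, -0.3]
opening: 0.268
```

```bash
python3 - <<'E'
from plan import *
for i in range(4):
    print(where()); viewer.read_camera("side")
print(inc(-18,34,.35),inc(-20,33,.35)) 
E
```

```text
{'f': array([-14.79,  -0.39,  34.46]), 'tilt': np.float64(0.35), 'yaw': np.float64(-0.0004), 'F': array([-0.36, -0.32, -0.31]), 't': 7.42}
{'f': array([-14.67,  -0.41,  34.46]), 'tilt': np.float64(0.3501), 'yaw': np.float64(-0.0004), 'F': array([-0.41, -0.09,  0.16]), 't': 7.47}
{'f': array([-14.65,  -0.43,  34.42]), 'tilt': np.float64(0.35), 'yaw': np.float64(-0.0005), 'F': array([-0.24, -0.27, -0.32]), 't': 7.52}
{'f': array([-14.62,  -0.42,  34.41]), 'tilt': np.float64(0.35), 'yaw': np.float64(-0.0004), 'F': array([-0.14, -0.09, -0.61]), 't': 7.57}
(array([-3.31, -0.05, -0.79]), array([ 0.004, -0.   , -0.003])) (array([-5.53, -0.04, -0.54]), array([ 0.004, -0.   , -0.003]))
```

Request:
{"fn": "play_rows", "kwargs": {"increments": [{"dx": -0.8,"dy": 0.0,"dz": -0.1,"rx": 0.0,"ry": 0.0,"rz": 0.0},{"dx": -1.6,"dy": 0.0,"dz": -0.2,"rx": 0.0,"ry": 0.0,"rz": 0.0},{"dx": -2.4,"dy": 0.0,"dz": -0.5,"rx": 0.0,"ry": 0.0,"rz": 0.0},{"dx": -3.3,"dy": 0.0,"dz": -0.8,"rx": 0.0,"ry": 0.0,"rz": 0.0},{"dx": -3.3,"dy": 0.0,"dz": -0.8,"rx": 0.0,"ry": 0.0,"rz": 0.0}]}}

```text
t: 8.03
eef_pos: [478.5, 116.6, 217.3]
tcp_rot: [3.141, -0.351, 0.347]
ft_force: [1.8, 1.3, 0.0]
opening: 0.268
```

```bash
python3 - <<'E'
from plan import *
for i in range(4):
    print(where()); viewer.read_camera("side")
print(inc(-20,33.5,.35)) 
E
```

```text
{'f': array([-17.87,  -0.48,  34.17]), 'tilt': np.float64(0.3505), 'yaw': np.float64(-0.0004), 'F': array([2.1 , 0.6 , 0.03]), 't': 8.03}
{'f': array([-17.81,  -0.48,  34.16]), 'tilt': np.float64(0.3505), 'yaw': np.float64(-0.0004), 'F': array([ 2.33,  0.69, -0.14]), 't': 8.08}
{'f': array([-17.75,  -0.47,  34.16]), 'tilt': np.float64(0.3505), 'yaw': np.float64(-0.0004), 'F': array([1.13, 0.22, 0.29]), 't': 8.13}
{'f': array([-17.8 ,  -0.47,  34.13]), 'tilt': np.float64(0.3504), 'yaw': np.float64(-0.0004), 'F': array([1.84, 0.97, 0.52]), 't': 8.18}
(array([-2.2 , -0.07, -0.18]), array([ 0.006, -0.004, -0.003]))
```

Request:
{"fn": "play_rows", "kwargs": {"increments": [{"dx": -1.0,"dy": 0.0,"dz": -0.2,"rx": 0.0,"ry": 0.0,"rz": 0.0},{"dx": -2.0,"dy": 0.0,"dz": -0.4,"rx": 0.0,"ry": 0.0,"rz": 0.0},{"dx": -3.2,"dy": 0.0,"dz": -0.6,"rx": 0.0,"ry": 0.0,"rz": 0.0},{"dx": -3.2,"dy": 0.0,"dz": -0.6,"rx": 0.0,"ry": 0.0,"rz": 0.0},{"dx": -3.2,"dy": 0.0,"dz": -0.6,"rx": 0.0,"ry": 0.0,"rz": 0.0}]}}

```text
t: 8.65
eef_pos: [475.7, 115.6, 216.9]
tcp_rot: [3.141, -0.351, 0.347]
ft_force: [3.1, 2.0, 3.5]
opening: 0.263
```

```bash
python3 - <<'E'
from plan import *
for i in range(5):
    print(where()); viewer.read_camera("side")
print(inc(-24,33.5,.35)) 
c=cam("wrist","w10.png")
E
```

```text
{'f': array([-20.68,  -0.56,  33.82]), 'tilt': np.float64(0.3512), 'yaw': np.float64(-0.0004), 'F': array([3.59, 0.81, 3.48]), 't': 8.65}
{'f': array([-20.74,  -0.54,  33.78]), 'tilt': np.float64(0.351), 'yaw': np.float64(-0.0004), 'F': array([4.83, 1.42, 5.01]), 't': 8.7}
{'f': array([-20.73,  -0.55,  33.77]), 'tilt': np.float64(0.351), 'yaw': np.float64(-0.0003), 'F': array([3.66, 0.85, 3.93]), 't': 8.75}
{'f': array([-20.76,  -0.55,  33.75]), 'tilt': np.float64(0.351), 'yaw': np.float64(-0.0004), 'F': array([4.48, 1.52, 3.63]), 't': 8.8}
{'f': array([-20.8 ,  -0.52,  33.73]), 'tilt': np.float64(0.3509), 'yaw': np.float64(-0.0003), 'F': array([4.94, 0.78, 3.51]), 't': 8.85}
(array([-2.9 , -0.11, -0.87]), array([ 0.008, -0.008, -0.003]))
```

View pics/w10.png

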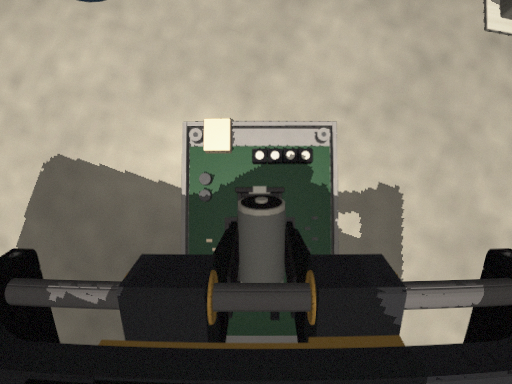

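```bash
python3 - <<'E'
from plan import *
print(inc(-22.8,33.5,.35),inc(-22.8,31,.35)) 
E
```

```text
(array([-1.76, -0.11, -0.46]), array([ 0.008, -0.008, -0.003])) (array([-2.62, -0.11,  1.89]), array([ 0.008, -0.008, -0.003]))
```

Request:
{"fn": "play_rows", "kwargs": {"increments": [{"dx": -0.9,"dy": 0.0,"dz": -0.2,"rx": 0.0,"ry": 0.0,"rz": 0.0},{"dx": -1.8,"dy": 0.0,"dz": -0.4,"rx": 0.0,"ry": 0.0,"rz": 0.0},{"dx": -2.2,"dy": 0.0,"dz": 0.4,"rx": 0.0,"ry": 0.0,"rz": 0.0},{"dx": -2.4,"dy": 0.0,"dz": 1.2,"rx": 0.0,"ry": 0.0,"rz": 0.0},{"dx": -2.6,"dy": 0.0,"dz": 1.9,"rx": 0.0,"ry": 0.0,"rz": 0.0},{"dx": -2.6,"dy": 0.0,"dz": 1.9,"rx": 0.0,"ry": 0.0,"rz": 0.0}]}}

```text
t: 9.45
eef_pos: [474.3, 114.9, 214.3]
tcp_rot: [3.14, -0.352, 0.347]
ft_force: [5.3, 1.7, 4.0]
opening: 0.269
```

```bash
python3 - <<'E'
from plan import *
for i in range(4):
    print(where()); viewer.read_camera("side")
for a in((-22.8,29.5,.25),(-22.9,27.5,.15),(-22.9,25.5,.07),(-22.9,24.5,0)): print(a,inc(*a)) 
c=cam("wrist"); crop(c,210,100,310,310,2.8,"w11.png")
E
```

```text
{'f': array([-22.16,  -0.83,  31.19]), 'tilt': np.float64(0.3518), 'yaw': np.float64(-0.0003), 'F': array([ 5.6 , -0.2 ,  3.99]), 't': 9.45}
{'f': array([-22.15,  -0.83,  31.21]), 'tilt': np.float64(0.3518), 'yaw': np.float64(-0.0003), 'F': array([ 5.73, -0.49,  4.47]), 't': 9.5}
{'f': array([-22.18,  -0.82,  31.21]), 'tilt': np.float64(0.3518), 'yaw': np.float64(-0.0003), 'F': array([5.85, 0.74, 3.85]), 't': 9.55}
{'f': array([-22.19,  -0.84,  31.22]), 'tilt': np.float64(0.3518), 'yaw': np.float64(-0.0004), 'F': array([ 5.66, -0.1 ,  3.39]), 't': 9.6}
(-22.8, 29.5, 0.25) (array([17.58, -0.28,  4.92]), array([ 0.014, -0.972, -0.004]))
(-22.9, 27.5, 0.15) (array([34.76, -0.3 , 12.08]), array([ 0.014, -1.926, -0.005]))
(-22.9, 25.5, 0.07) (array([48.  , -0.31, 19.48]), array([ 0.013, -2.69 , -0.005]))
(-22.9, 24.5, 0) (array([59.46, -0.33, 26.16]), array([ 0.013, -3.359, -0.006]))
```

View pics/w11.png

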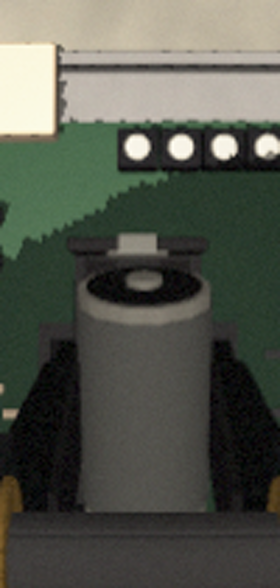

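```bash
python3 - <<'E'
from plan import *
for a in((-23.5,30.5,.31),(-23.5,30,.27),(-23.5,29.3,.23),(-23.5,28.5,.19),(-23.5,27.7,.15)): print(a,inc(*a,y=.4)) 
E
```

```text
(-23.5, 30.5, 0.31) (array([ 6.25, -0.98,  1.43]), array([ 0.014, -0.399, -0.003]))
(-23.5, 30, 0.27) (array([13.43, -0.98,  3.37]), array([ 0.014, -0.781, -0.004]))
(-23.5, 29.3, 0.23) (array([20.47, -0.99,  5.8 ]), array([ 0.014, -1.163, -0.004]))
(-23.5, 28.5, 0.19) (array([27.41, -0.99,  8.6 ]), array([ 0.014, -1.545, -0.004]))
(-23.5, 27.7, 0.15) (array([34.25, -1.  , 11.7 ]), array([ 0.014, -1.927, -0.005]))
```

Request:
{"fn": "play_rows", "kwargs": {"increments": [{"dx": 2.8,"dy": -0.5,"dz": 0.6,"rx": 0.01,"ry": -0.2,"rz": 0.0},{"dx": 6.25,"dy": -1.0,"dz": 1.4,"rx": 0.01,"ry": -0.4,"rz": 0.0},{"dx": 13.4,"dy": -1.0,"dz": 3.4,"rx": 0.01,"ry": -0.78,"rz": 0.0},{"dx": 20.5,"dy": -1.0,"dz": 5.8,"rx": 0.01,"ry": -1.16,"rz": 0.0},{"dx": 27.4,"dy": -1.0,"dz": 8.6,"rx": 0.01,"ry": -1.54,"rz": 0.0},{"dx": 27.4,"dy": -1.0,"dz": 8.6,"rx": 0.01,"ry": -1.54,"rz": 0.0},{"dx": 27.4,"dy": -1.0,"dz": 8.6,"rx": 0.01,"ry": -1.54,"rz": 0.0}]}}

```text
t: 10.28
eef_pos: [501.8, 125.6, 215.8]
tcp_rot: [3.14, -0.193, 0.347]
ft_force: [6.6, 0.2, 3.3]
opening: 0.27
```

```bash
python3 - <<'E'
from plan import *
for i in range(4):
    print(where()); viewer.read_camera("side")
for a in((-23.5,27.7,.15),(-23.5,26.2,.1),(-23.5,25,.05),(-23.5,24.,0)): print(a,inc(*a,y=.4)) 
c=cam("wrist"); crop(c,210,100,310,310,2.8,"w12.png"); print(env.state()['joints'])
E
```

```text
{'f': array([-22.05,  -0.11,  28.71]), 'tilt': np.float64(0.1934), 'yaw': np.float64(-0.0002), 'F': array([ 6.31, -2.03,  3.27]), 't': 10.28}
{'f': array([-22.18,  -0.11,  28.72]), 'tilt': np.float64(0.1935), 'yaw': np.float64(-0.0003), 'F': array([ 7.73, -1.38,  3.88]), 't': 10.33}
{'f': array([-22.26,  -0.12,  28.72]), 'tilt': np.float64(0.1935), 'yaw': np.float64(-0.0004), 'F': array([ 7.71, -2.3 ,  2.72]), 't': 10.38}
{'f': array([-22.29,  -0.1 ,  28.71]), 'tilt': np.float64(0.1934), 'yaw': np.float64(-0.0004), 'F': array([ 7.6 , -1.7 ,  3.66]), 't': 10.43}
(-23.5, 27.7, 0.15) (array([ 6.66, -0.31,  2.05]), array([ 0.012, -0.415, -0.005]))
(-23.5, 26.2, 0.1) (array([15.55, -0.32,  5.42]), array([ 0.012, -0.892, -0.005]))
(-23.5, 25, 0.05) (array([24.39, -0.33,  8.96]), array([ 0.012, -1.37 , -0.006]))
(-23.5, 24.0, 0) (array([33.14, -0.34, 12.75]), array([ 0.012, -1.847, -0.006]))
[0.11021339 0.61167338 2.02773277 0.14136862 0.31664174 1.20439463]
```

View pics/w12.png

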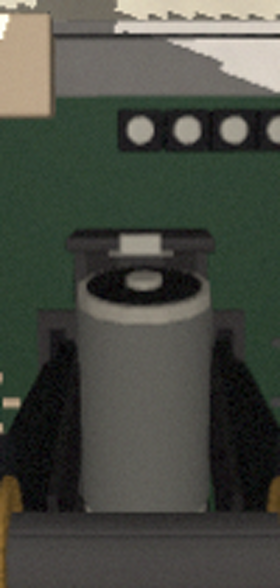

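Request:
{"fn": "play_rows", "kwargs": {"increments": [{"dx": 3.3,"dy": 0.0,"dz": 1.0,"rx": 0.0,"ry": -0.2,"rz": 0.0},{"dx": 6.7,"dy": 0.0,"dz": 2.0,"rx": 0.0,"ry": -0.41,"rz": 0.0},{"dx": 11.2,"dy": 0.0,"dz": 3.7,"rx": 0.0,"ry": -0.65,"rz": 0.0},{"dx": 15.7,"dy": 0.0,"dz": 5.4,"rx": 0.0,"ry": -0.89,"rz": 0.0},{"dx": 20.0,"dy": 0.0,"dz": 7.2,"rx": 0.0,"ry": -1.13,"rz": 0.0},{"dx": 20.1,"dy": 0.0,"dz": 7.2,"rx": 0.0,"ry": -1.13,"rz": 0.0},{"dx": 20.1,"dy": 0.0,"dz": 7.2,"rx": 0.0,"ry": -1.13,"rz": 0.0}]}}

```text
t: 11.12
eef_pos: [522.2, 132.7, 212.8]
tcp_rot: [3.14, -0.078, 0.347]
ft_force: [7.1, 1.4, 2.8]
opening: 0.266
```

```bash
python3 - <<'E'
from plan import *
for i in range(4):
    print(where()); viewer.read_camera("side")
for a in((-23.2,25,.05),(-23.2,24.,0)): print(a,inc(*a,y=.2)) 
c=cam("wrist"); crop(c,210,100,310,310,2.8,"w13.png")
E
```

```text
{'f': array([-22.05,  -0.4 ,  25.68]), 'tilt': np.float64(0.078), 'yaw': np.float64(-0.0005), 'F': array([ 7.17, -1.09,  2.85]), 't': 11.12}
{'f': array([-22.14,  -0.42,  25.7 ]), 'tilt': np.float64(0.0781), 'yaw': np.float64(-0.0005), 'F': array([ 8.07, -0.96,  4.14]), 't': 11.17}
{'f': array([-22.19,  -0.43,  25.7 ]), 'tilt': np.float64(0.0781), 'yaw': np.float64(-0.0006), 'F': array([ 6.77, -0.38,  3.27]), 't': 11.22}
{'f': array([-22.21,  -0.4 ,  25.74]), 'tilt': np.float64(0.0781), 'yaw': np.float64(-0.0006), 'F': array([7.33, 0.3 , 3.32]), 't': 11.27}
(-23.2, 25, 0.05) (array([ 4.17, -0.31,  1.45]), array([ 0.016, -0.269, -0.005]))
(-23.2, 24.0, 0) (array([13.29, -0.32,  4.21]), array([ 0.016, -0.747, -0.006]))
```

View pics/w13.png

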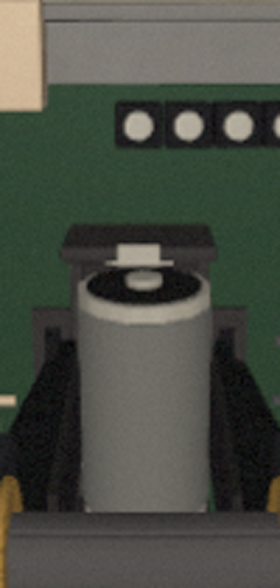

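Request:
{"fn": "play_rows", "kwargs": {"increments": [{"dx": 2.0,"dy": -0.2,"dz": 0.7,"rx": 0.01,"ry": -0.14,"rz": 0.0},{"dx": 3.9,"dy": -0.3,"dz": 1.4,"rx": 0.01,"ry": -0.27,"rz": 0.0},{"dx": 6.9,"dy": -0.3,"dz": 2.4,"rx": 0.01,"ry": -0.43,"rz": 0.0},{"dx": 9.9,"dy": -0.3,"dz": 3.3,"rx": 0.01,"ry": -0.59,"rz": 0.0},{"dx": 12.9,"dy": -0.3,"dz": 4.2,"rx": 0.01,"ry": -0.75,"rz": 0.0},{"dx": 12.9,"dy": -0.3,"dz": 4.2,"rx": 0.01,"ry": -0.75,"rz": 0.0},{"dx": 12.9,"dy": -0.3,"dz": 4.2,"rx": 0.01,"ry": -0.75,"rz": 0.0}]}}

```text
t: 11.95
eef_pos: [535.1, 137.4, 209.8]
tcp_rot: [3.141, -0.003, 0.346]
ft_force: [7.2, 1.9, 2.6]
opening: 0.264
```

```bash
python3 - <<'E'
from plan import *
for i in range(4):
    print(where()); viewer.read_camera("side")
for a in((-23.2,23.3,0),(-23.2,24.,0)): print(a,inc(*a,y=.2)) 
c=cam("wrist"); crop(c,210,100,310,310,2.8,"w14.png")
E
```

```text
{'f': array([-22.37,  -0.17,  24.05]), 'tilt': np.float64(0.0027), 'yaw': np.float64(-0.0006), 'F': array([ 7.44, -0.63,  2.58]), 't': 11.95}
{'f': array([-22.45,  -0.19,  24.05]), 'tilt': np.float64(0.0027), 'yaw': np.float64(-0.0006), 'F': array([ 8.8 , -0.27,  2.9 ]), 't': 12.0}
{'f': array([-22.48,  -0.17,  24.06]), 'tilt': np.float64(0.0027), 'yaw': np.float64(-0.0007), 'F': array([ 7.66, -0.11,  3.29]), 't': 12.05}
{'f': array([-22.49,  -0.19,  24.07]), 'tilt': np.float64(0.0027), 'yaw': np.float64(-0.0007), 'F': array([ 7.23, -0.58,  3.11]), 't': 12.1}
(-23.2, 23.3, 0) (array([-0.2 , -0.25,  0.85]), array([ 0.009, -0.026, -0.007]))
(-23.2, 24.0, 0) (array([-0.2 , -0.25,  0.15]), array([ 0.009, -0.026, -0.007]))
```

View pics/w14.png

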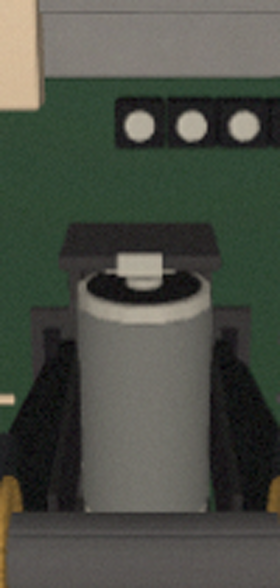

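Request:
{"fn": "play_rows", "kwargs": {"increments": [{"dx": -0.6,"dy": -0.2,"dz": 0.3,"rx": 0.01,"ry": -0.03,"rz": 0.0},{"dx": -0.6,"dy": -0.2,"dz": 0.6,"rx": 0.01,"ry": -0.03,"rz": 0.0},{"dx": -0.6,"dy": -0.2,"dz": 1.0,"rx": 0.01,"ry": -0.03,"rz": 0.0},{"dx": -0.6,"dy": -0.2,"dz": 1.0,"rx": 0.01,"ry": -0.03,"rz": 0.0}]}}

```text
t: 12.53
eef_pos: [535.0, 137.4, 209.2]
tcp_rot: [3.141, -0.003, 0.346]
ft_force: [7.5, 1.9, 5.2]
opening: 0.27
```

```bash
python3 - <<'E'
from plan import *
for i in range(3):
    print(where()); viewer.read_camera("side")
E
```

```text
{'f': array([-22.43,  -0.05,  23.46]), 'tilt': np.float64(0.003), 'yaw': np.float64(-0.0006), 'F': array([ 7.73, -0.75,  5.23]), 't': 12.53}
{'f': array([-22.42,  -0.04,  23.46]), 'tilt': np.float64(0.003), 'yaw': np.float64(-0.0006), 'F': array([ 8.05, -0.35,  5.47]), 't': 12.58}
{'f': array([-22.4 ,  -0.05,  23.47]), 'tilt': np.float64(0.0031), 'yaw': np.float64(-0.0006), 'F': array([7.85, 0.16, 5.53]), 't': 12.63}
```

Request:
{"fn": "play_rows", "kwargs": {"increments": [{"dx": 0.0,"dy": 0.0,"dz": 0.0,"rx": 0.0,"ry": 0.0,"rz": 0.0},{"dx": 0.0,"dy": 0.0,"dz": 0.0,"rx": 0.0,"ry": 0.0,"rz": 0.0},{"dx": 0.0,"dy": 0.0,"dz": 0.0,"rx": 0.0,"ry": 0.0,"rz": 0.0},{"dx": 0.0,"dy": 0.0,"dz": 0.0,"rx": 0.0,"ry": 0.0,"rz": 0.0},{"dx": 0.0,"dy": 0.0,"dz": 0.0,"rx": 0.0,"ry": 0.0,"rz": 0.0}], "fingers": 0.45}}

```text
t: 13.1
eef_pos: [534.7, 137.3, 208.9]
tcp_rot: [-3.141, -0.002, 0.346]
ft_force: [0.4, -0.4, 0.2]
opening: 0.448
```

```bash
python3 - <<'E'
from plan import *
print(where())
c=cam("wrist"); crop(c,190,100,330,310,2.8,"w15.png")
E
```

```text
{'f': array([-23.  ,   0.07,  23.15]), 'tilt': np.float64(0.0017), 'yaw': np.float64(-0.0006), 'F': array([ 0.25, -0.48,  0.16]), 't': 13.1}
```

View pics/w15.png

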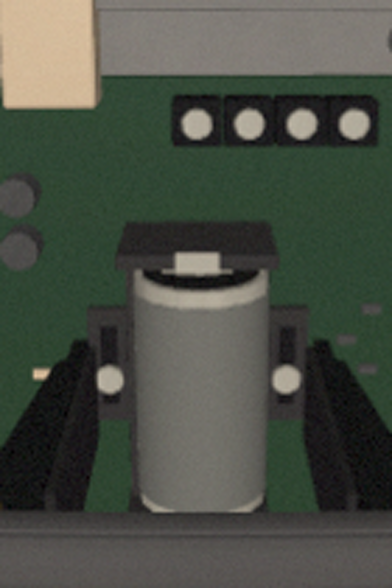

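Released; the nub has moved up behind the plate and the forces are near zero. I'll back straight up, then shift back for a clear look.

Request:
{"fn": "play_rows", "kwargs": {"increments": [{"dx": 0.0,"dy": 0.0,"dz": -5.0,"rx": 0.0,"ry": 0.0,"rz": 0.0},{"dx": 0.0,"dy": 0.0,"dz": -20.0,"rx": 0.0,"ry": 0.0,"rz": 0.0},{"dx": 0.0,"dy": 0.0,"dz": -45.0,"rx": 0.0,"ry": 0.0,"rz": 0.0},{"dx": -15.0,"dy": 0.0,"dz": -75.0,"rx": 0.0,"ry": 0.0,"rz": 0.0},{"dx": -30.0,"dy": 0.0,"dz": -100.0,"rx": 0.0,"ry": 0.0,"rz": 0.0},{"dx": -40.0,"dy": 0.0,"dz": -115.0,"rx": 0.0,"ry": 0.0,"rz": 0.0},{"dx": -40.0,"dy": 0.0,"dz": -115.0,"rx": 0.0,"ry": 0.0,"rz": 0.0}]}}

```text
t: 13.73
eef_pos: [495.7, 123.4, 327.1]
tcp_rot: [3.141, -0.006, 0.346]
ft_force: [-0.0, 0.5, -0.1]
opening: 0.452
```

```bash
python3 - <<'E'
from plan import *
print(where())
c=cam("wrist","w16.png"); crop(c,200,35,340,225,3.15,"w16c.png"); c=cam("side"); cv2.imwrite("pics/s16.png",c["image"][:,:,::-1])
E
```

```text
{'f': array([-6.3670e+01,  2.0000e-02,  1.4121e+02]), 'tilt': np.float64(0.0056), 'yaw': np.float64(-0.0006), 'F': array([ 0.16,  0.46, -0.07]), 't': 13.73}
```

View pics/w16c.png

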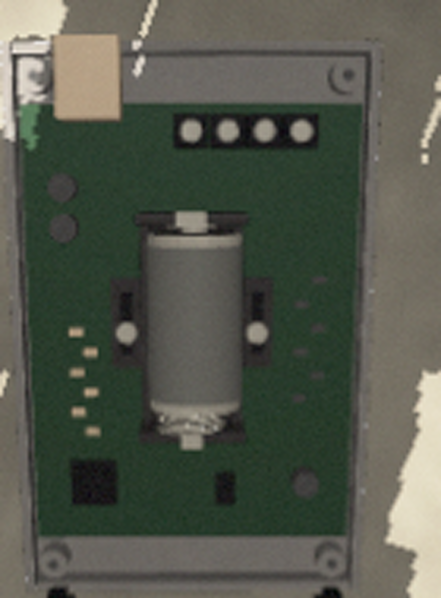

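View pics/s16.png

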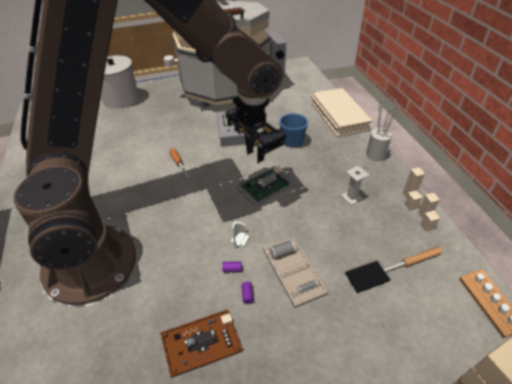

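```bash
python3 - <<'E'
from plan import *
c=last("wrist"); f=lambda u,v:(u/3.15+200,v/3.15+35); Rz=Ro.from_euler('z',YAW)
L=lambda u,v,z: Rz.inv().apply(onz(c,*f(u,v),z)-C).round(1)
for n,a in dict(nubL=(147,250,25),nubR=(243,250,25),flL=(149,395,25),flR=(239,395,25),rimtop=(195,236,36),flattop=(195,411,36),plate=(191,228,31),wallL=(136,216,31),wallR=(248,216,31),swL=(142,432,30),swR=(244,432,30)).items(): print(n,L(*a))
print(env.job_done())
E
```

```text
nubL [24.4 11.8 25. ]
nubR [ 24.4 -14.2  25. ]
flL [-15.6  11.7  25. ]
flR [-15.6 -13.6  25. ]
rimtop [28.7 -1.2 36. ]
flattop [-17.8  -1.2  36. ]
plate [30.5 -0.1 31. ]
wallL [33.6 14.4 31. ]
wallR [ 33.6 -15.1  31. ]
swL [-25.1  13.6  30. ]
swR [-25.1 -14.9  30. ]
the job is handed in; nothing more can be done
None
```

I loaded the medium cell into the logger's holder and handed the job in at about 13.7 s of the 51 s allowed. The hand-in gives no verdict, so success rests on my own checks.

**What I did:** I lifted the cell from the middle caddy groove and tilted it about 0.35 rad nub up. I pushed its flat end onto the coil spring by feel: 5.9 N while still tilted, which is about 7 mm of travel. Then I lowered the nub behind the contact plate with the spring at roughly 10 mm and set the cell level. On release the spring carried the cell up to the plate.

**Last checks:**
- **Release:** Force on the tool was near zero after opening, and the gripper is clear of the logger.
- **Fit:** In the last wrist picture the cell lies straight between the spring and the plate, with its nub against the plate. Its sides are in line with the logger to about 0.01 rad and its axis is within about 1.2 mm of the holder's. I did not measure final height or level directly. The cell read about 0.003 rad from level and 23.5 mm up just before release.
- **Force on the holder:** My readings between moves peaked at about 9 N along the axis and 5.5 N vertically, against the 40 N limit.
- **Everything else:** In the side picture the other two cells and everything in its view look unmoved. I did not measure them.

**What disagreed:**
- The holder's offset read +3.3 mm by sight and about +1 to +2.5 mm by feel, so I went by the force.
- The wrist camera's sideways reading varied by about 1 mm between pictures.
- My first tilt of 0.55 rad ran the wrist close to a singularity, so I reduced it to 0.35 rad.

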